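# Hang the ribbon rack on the two hooks of the display stand

## Robot

A 6-joint arm with a two-finger parallel gripper is mounted at the origin on a cart in front of the work surface, level with it; the furniture and walls round the work are solid. World frame = base frame: x ahead of the robot, y to its left, z up, the work surface at z = 0. Lengths are in mm, angles in degrees, forces in N, time in s.
With the tool pointing down it reaches from about 350 to 850 mm from the base axis. Payload 8.1 kg.
Tool frame: the origin (TCP) lies between the finger pads; the fingertips stand 17 mm ahead of it and the grasp point (between the pads) lies 2 mm behind it; z points along the fingers, y is the line along which they close (so a half turn about z gives the same grasp; the last joint's range is limited). The gripper opens to 85 mm and grips with 20 to 120 N. Pads are 22 mm wide; open, the fingers measure 114 mm over their backs; the gripper's body (76 mm by 85 mm) begins 54 mm behind the grasp point. The pads swing forward as they close: fully open they stand 13 mm farther back than shut.
Start: joints at [70.107, 7.471, 85.268, -0, 87.261, -4.893], TCP at [155.27, 579.566, 224.592] pointing down, gripper open.
Joint ranges: [-169.43, 169.43], [-51.17, 129.36], [1.28, 143.12], [-76.62, 256.62], [0, 156.53], [-152.29, 152.29]. Speed limits (degrees/s): [136.94, 136.94, 159.86, 180, 180, 180].

## Interface

Orientations are given as [roll, pitch, yaw] about the fixed x, y, z axes, in that order (R = Rz(yaw) Ry(pitch) Rx(roll)).
In Python, from bench import sense, snapshot, hand_in, trace, place_of gives the robot as it stands.
- The arm moves only by the shell command python3 -m handwheel 'ROWS' [FORCE]. ROWS is JSON, a list of rows, each a list of 7 numbers: the opening, from -1 (shut) to 1 (fully open), then the shift along the tool's x, y, z in cm, then the turn, a rotation vector about the tool's x, y, z in rad. A call has 1 to 12 rows; each row shifts and turns the commanded pose from where the row before left it, along the tool's axes as they then stand; what a row does not reach is not made up. A row lasts 1/12 s, in which the tool goes at most 41.7 mm and 7.16 degrees, less where a joint would pass 70% of its speed; a pose out of reach is approached as far as the arm can. A call with a gripper value outside its range is refused whole. The fingers move at their own pace and stop on an object; FORCE is the grip in N (left out, the last holds). Time passes only in rows, so rows that do not move let the fingers close. It gives the time, the measured TCP pose, the force, the opening and the grip force at its end, in the units of the state.
- sense(): the state, without advancing time (a new reading comes with each control period).
- snapshot(name): name is "side" or "top"; returns a dict with "image" (384x512x3 uint8, red, green, blue), "intrinsics" (3x3 intrinsics, pixels), "R" (3x3) and "t" (3): a world point X has camera coordinates R X + t. Camera axes: x right, y down, z forward; pixel columns grow to the right and rows downward; lengths in mm; the calibration is good to about 2 mm. A picture is of the moment at which its call begins. There is no depth.
- hand_in(): hands the job in; it is judged then, once.
Trained networks look in a picture, given as the dict that the camera call returned (one of the last four; its "shot" number tells which), for a name from the list of things; names that differ only in an ending like _2 or _b are one class to them, and where a whole thing is asked for, a point or a joint stands for the part that bears it (a point fixed in the world has none). Each returns a list of dicts, best first, with "conf" (0 to 1); they miss things now and then, are a little off and sometimes report something else, mostly with a low value. They report only what shows in the picture. A call takes as long as a camera call.
- trace(picture, query): "pixels" (384x512 bool, what is visible of it).
- place_of(picture, query): "location" ([x, y, z] in mm, in world coordinates, good to about 4 mm: a listed point, or the origin of a listed thing).
The state is a dict: "time": time; "joint_pos": joint angles; "qd": joint speeds; "joint_efforts": joint torques, N m; "tool_pos": TCP position; "tcp_rot": TCP orientation; "ft_force": force on the tool from outside, world axes, zero at the start; "wrist_torque": the same for the moment, N m; "finger_gap": finger opening in mm; "grip_force": force on a finger pad.
Only numpy, scipy, OpenCV 4.12 (cv2) and the standard library are available. Lean on these libraries where they do the work, as an engineer would, in place of code of your own. Each camera call takes 0.05 s, during which the arm holds its last target. There are 200 camera calls.

## Task

Take the ribbon rack by the grip block on its top rod and hang that rod, centred, in both hooks of the display stand, coming in from the front over the hook tips. The two hooks are clamped at slightly different, unmeasured heights: before letting go, press the rack down gently, about 15 N, until both hooks bear firmly, never loading a hook with more than 20 N. Then let go and leave it hanging still, without disturbing the brass cup, the bell or the matchbox.

Things in the scene. Friction and masses are not known exactly. Their poses are not given: they have to be found in the camera images.
- rack: ribbon rack, 70 (x) x 314 (y) x 174 (z) mm, 0.3 to 0.55 kg, standing loose on the table: two light wooden end plates (12 mm thick, at y = +-148, 137 high) joined by a brass top rod and by a lower rod (10 mm thick, 35 mm up) with three spools 48 mm across within 56 mm of the middle. Origin: middle of the underside, z up; the same after a half turn
- rack_rod (a point): middle of the axis of the rack's top rod: brass, 12 mm thick, along the rack's y, 120 mm above the rack's origin; clear of other parts from 25 to 142 mm either side of the middle
- rack_grip (a point): on the light wooden grip block in the middle of the top rod, 155 mm above the rack's origin: 16 thick (x) x 50 wide (y) mm, its top at 174; below it a collar 44 (x) x 50 mm, its top at 130 mm, that fingers bear on when pressing. Grasp from above, tips just over the collar, closing along x, with about 25 N: so the rack can tip sideways in the fingers when one hook bears first
- stand: display stand, fixed: wooden base 135 (x) x 260 (y) x 16 mm; two dark steel posts 14 mm thick with brass balls (top at 215 mm) at x = +50, y = +-90 mm, each carrying a brass hook. The hooks point to -x, the front, and open upward. Nothing between the posts above z = 55 mm. Origin: on the table below the middle of the line joining both throat middles; z up
- post_left: stand's post at y = +90 mm with its hook of 8 mm wire; origin on the table below the throat's middle, axes as the stand's. Throat 22 mm wide at the floor, flaring; floor 139 to 157 mm up, other on each hook and each time, not measured: the rod's axis then rests at 145 to 163. Front tip ends at x = -30, 34 mm above the floor (191 at most); the back wall is 24 mm high
- post_right: stand's post at y = -90 mm with its hook, shaped as the left one and clamped at its own unmeasured height (floor 139 to 157 mm up); origin on the table below the throat's middle, axes as the stand's
- brass_cup0: bystander: small brass tea-light cup, 63 mm across, 46 mm high; origin under its middle
- counter_bell: bystander: counter bell, 71 mm across, 62 mm high; origin under its middle
- matchbox: bystander: large matchbox lying flat, 62 x 110 x 22 mm; origin under its middle

How it is judged:
By the outcome, as a careful person would: the job done as asked, in the order asked, and still so for the second after the job is handed in, with the robot touching nothing.
It also fails if it takes over 64 s, if anything falls off the work surface, if the arm or the gripper's body presses on something with over 40 N, if the wrist force passes 120 N, or if a joint passes its speed limit or range.

## Working session

There is one attempt and no reset: what is moved stays moved. The work goes in short steps, Python scripts to look and compute and a shell command to move; the robot and the scene stay as the last step left them, time stands still between calls to the robot, and variables do not carry over. Pictures are saved under pics/ and viewed, at most 10 in all, crops included, and the job is handed in when it is done.

```bash
mkdir -p pics
python3 - <<'E'
from bench import *
import cv2,numpy as np
s=sense(); print({k:np.round(v,2).tolist() for k,v in s.items()})
for c in ("side","top"):
    p=snapshot(c); cv2.imwrite(f"pics/{c}0.png",p["image"][:,:,::-1])
    print(c,"campos",np.round(-p["R"].T@p["t"]))
    for q in ["rack","rack_rod","rack_grip","stand","post_left","post_right","brass_cup0","counter_bell","matchbox"]:
        print(q,[(np.round(d["location"],1).tolist(),round(d["conf"],2)) for d in place_of(p,q)[:3]])
print(sense()["time"])
E
```

```text
{'time': 0.0, 'joint_pos': [70.11, 7.51, 85.33, 0.0, 87.26, -4.89], 'qd': [0.06, -0.03, 0.08, 0.13, -0.26, -0.09], 'joint_efforts': [0.0, -56.94, -50.06, -0.0, 0.01, -0.0], 'tool_pos': [155.05, 579.03, 223.55], 'tcp_rot': [-179.89, -0.01, 165.0], 'ft_force': [0.06, 0.19, -0.48], 'wrist_torque': [0.01, -0.03, -0.03], 'grip_force': 0.0, 'finger_gap': 85.32}
side campos [ 328. -809.  851.]
rack [([517.6, -225.9, -2.2], 0.79)]
rack_rod []
rack_grip [([519.7, -226.5, 159.4], 0.67)]
stand []
post_left []
post_right []
brass_cup0 [([718.0, 128.7, -2.6], 0.5)]
counter_bell [([718.9, -184.8, 1.0], 0.56)]
matchbox [([731.7, 289.6, 1.9], 0.89), ([527.4, 239.0, -0.1], 0.39)]
top campos [ 416.  -17. 1301.]
rack [([517.7, -227.0, 4.6], 0.66)]
rack_rod [([523.4, -232.8, 124.2], 0.85)]
rack_grip [([518.0, -224.3, 155.4], 0.92)]
stand [([530.4, 239.9, 0.1], 0.61)]
post_left []
post_right [([525.6, 149.7, -1.9], 0.79), ([730.1, 290.9, 5.0], 0.49)]
brass_cup0 [([721.7, 128.5, 0.2], 0.6)]
counter_bell [([721.1, -182.1, -1.6], 0.91)]
matchbox [([731.8, 293.1, 4.7], 0.92)]
1.0
```

View pics/side0.png

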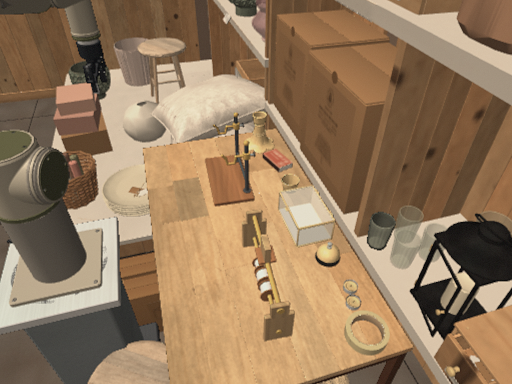

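View pics/top0.png

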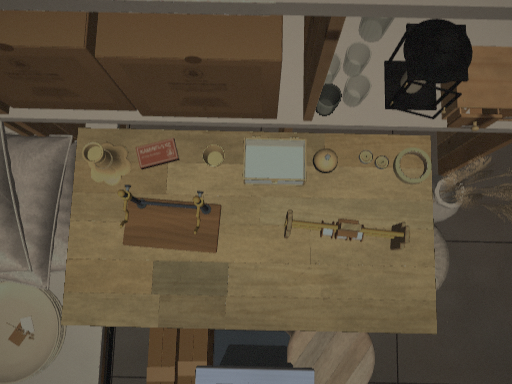

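The top view has +x up and +y left. The stand is at about (172,222), with its post balls near (126,190) and (200,195). The rack's rod runs from (289,223) to (398,234). The bell is at (325,160), the cup at (213,156) and the matchbox at (157,152). Next I'll measure the yaws and the hooks.

```bash
cat > h.py <<'E'
import numpy as np,cv2
from bench import *
def ray(p,uv,z):
    K=np.array(p["intrinsics"]);R=np.array(p["R"]);t=np.array(p["t"])
    c=-R.T@t; d=R.T@np.linalg.inv(K)@np.array([uv[0],uv[1],1.]); return c+d*(z-c[2])/d[2]
def proj(p,X):
    K=np.array(p["intrinsics"]);x=K@(np.array(p["R"])@np.array(X,float)+np.array(p["t"])); return x[:2]/x[2]
E
python3 - <<'E'
from h import *
t=snapshot("top"); s=snapshot("side")
a=cv2.resize(t["image"][175:265,110:235],None,fx=4,fy=4,interpolation=cv2.INTER_CUBIC)
b=cv2.resize(s["image"][105:215,195:270],None,fx=5,fy=5,interpolation=cv2.INTER_CUBIC)
b=cv2.resize(b,(int(b.shape[1]*360/b.shape[0]),360))
cv2.imwrite("pics/c1.png",np.hstack([a,b])[:,:,::-1]); print(a.shape,b.shape)
c=cv2.resize(t["image"][200:256,275:420],None,fx=5,fy=5,interpolation=cv2.INTER_CUBIC)
cv2.imwrite("pics/c2.png",c[:,:,::-1])
for q in ["rack","stand","rack_rod"]:
    for d in trace(t,q)[:2]:
        m=d["pixels"]; ys,xs=np.nonzero(m)
        print(q,round(d["conf"],2),m.sum(),cv2.minAreaRect(np.c_[xs,ys].astype(np.float32)))
for q in ["stand","post_left","post_right"]:
    for n,p in(("t",t),("s",s)): print(q,n,[(np.round(d["location"],1).tolist(),round(d["conf"],2)) for d in place_of(p,q)[:3]])
np.savez("cal.npz",**{n+k:np.array(p[k]) for n,p in(("t",t),("s",s)) for k in("intrinsics","R","t")})
E
```

```text
(360, 500, 3) (360, 245, 3)
rack 0.86 1703 ((346.4303894042969, 230.11474609375), (125.66898345947266, 27.278587341308594), 6.4588165283203125)
stand 0.79 4840 ((167.45285034179688, 218.4201202392578), (103.68875122070312, 60.80328369140625), 5.47736930847168)
stand 0.74 951 ((156.8529510498047, 152.91177368164062), (24.01102638244629, 40.503448486328125), 75.96376037597656)
rack_rod 0.69 1808 ((346.4799499511719, 229.67697143554688), (125.89395904541016, 28.384729385375977), 6.4588165283203125)
stand t [([527.5, 239.3, 2.3], 0.8)]
stand s [([531.0, 237.1, 1.7], 0.59)]
post_left t []
post_left s []
post_right t [([524.1, 147.6, -0.6], 0.59)]
post_right s []
```

View pics/c1.png

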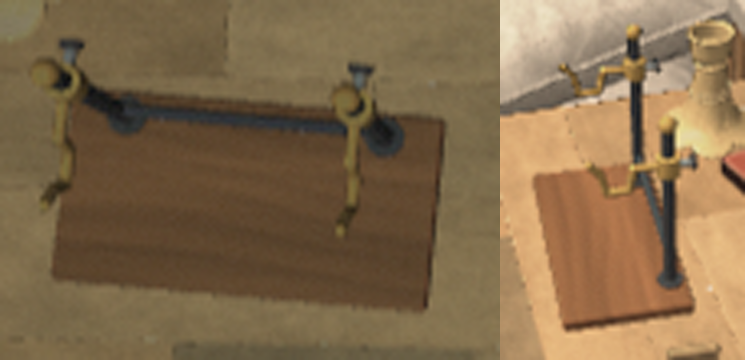

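View pics/c2.png

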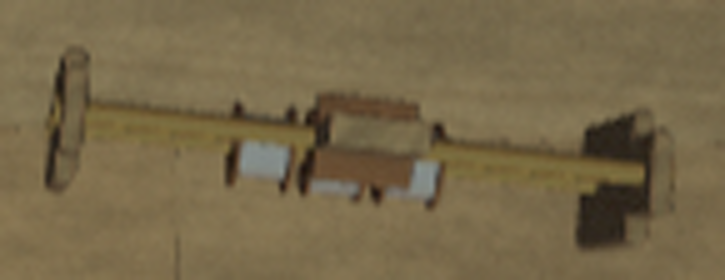

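Run:
```python
from h import *
f=np.load("cal.npz"); t,s=[{k:f[n+k] for k in("intrinsics","R","t")} for n in "ts"]
A=lambda u,v:((u+.5)/4-.5+110,(v+.5)/4-.5+175)
B=lambda u,v:((u-500+.5)/3.27-.5+195,(v+.5)/3.27-.5+105)
C=lambda u,v:((u+.5)/5-.5+275,(v+.5)/5-.5+200)
yaw=lambda a,b:np.degrees(np.arctan2(*( (b-a)[[0,1]]*[-1,1])))
L=ray(t,A(45,72),207);R=ray(t,A(348,100),207)
print("balls top",L,R,np.linalg.norm(L-R),"yaw",yaw(R,L))
Ls=ray(s,B(632,32),207);Rs=ray(s,B(667,122),207); print("balls side",Ls,Rs,np.linalg.norm(Ls-Rs),"yaw",yaw(Rs,Ls))
br,fr,fl=[ray(t,A(*x),16) for x in((443,118),(425,308),(52,275))]
print("base",br,fr,fl,np.linalg.norm(fr-fl),np.linalg.norm(br-fr),"yaw",yaw(fr,fl))
y=np.radians(yaw(R,L)); X=np.array([np.cos(y),np.sin(y),0]);Y=np.array([-np.sin(y),np.cos(y),0])
print("origin top",(L+R)/2-50*X,"side",(Ls+Rs)/2-50*X)
a,b=ray(t,C(90,118),120),ray(t,C(645,172),120)
print("rod",a,b,np.linalg.norm(a-b),yaw(b,a)); 
print("grip",ray(t,C(381,137),174))
print("rod from plates z137",(ray(t,C(76,118),137)+ray(t,C(658,174),137))/2)
O=(L+R)/2-50*X
for z in(139,145,151,157):
  print(z,[np.round(((proj(s,(O+Y*k)*[1,1,0]+[0,0,z])-[195,105]))*3.27+[500,0]).tolist() for k in(90,-90)])
for z in(173,179,185,191):
  print("tip",z,[np.round(((proj(s,(O+Y*k-30*X)*[1,1,0]+[0,0,z])-[195,105]))*3.27+[500,0]).tolist() for k in(90,-90)])
```

```text
balls top [582.55771151 324.64308305 207.        ] [569.68619088 144.06022741 207.        ] 181.04100030819183 yaw -4.0770131207100935
balls side [584.90316284 327.66156238 207.        ] [575.64045628 152.66669204 207.        ] 175.2398424383833 yaw -3.029912736393962
base [585.24623913 105.5573822   16.        ] [453.94378406 113.17381869  16.        ] [470.87306244 369.74284144  16.        ] 257.1269412240356 131.52317214062202 yaw -3.7750939781312876
origin top [526.24848184 237.90651866 207.        ] side [530.3983402  243.71899064 207.        ]
rod [526.74511001 -89.40515713 120.        ] [ 505.44428479 -370.60324388  120.        ] 282.0037041275643 -4.3318966119628355
grip [ 515.53939201 -227.02757392  174.        ]
rod from plates z137 [ 514.15612452 -226.6595638   137.        ]
139 [[585.0, 94.0], [612.0, 192.0]]
145 [[585.0, 89.0], [612.0, 187.0]]
151 [[585.0, 84.0], [611.0, 182.0]]
157 [[584.0, 79.0], [611.0, 177.0]]
tip 173 [[555.0, 69.0], [579.0, 166.0]]
tip 179 [[555.0, 64.0], [578.0, 161.0]]
tip 185 [[554.0, 59.0], [578.0, 156.0]]
tip 191 [[554.0, 54.0], [578.0, 150.0]]
```

```bash
python3 -m handwheel '[[0,0,0,-0.2,0,0,0.1153],[0,0,0,-0.2,0,0,0.1153],[0,0,0,-0.2,0,0,0.1153],[0,0,0,-0.2,0,0,0.1153],[0,0,0,-0.2,0,0,0.1153],[0,0,0,-0.2,0,0,0.1153],[0,0,0,-0.2,0,0,0.1153],[0,0,0,-0.2,0,0,0.1153],[0,0,0,-0.2,0,0,0.1153],[0,0,0,-0.2,0,0,0.1153],[0,0,0,-0.2,0,0,0.1153],[0,0,0,-0.2,0,0,0.1153]]' 25
python3 -m handwheel '[[0,-3.24,1.75,0,0,0,0],[0,-3.24,1.75,0,0,0,0],[0,-3.24,1.75,0,0,0,0],[0,-3.24,1.75,0,0,0,0],[0,-3.24,1.75,0,0,0,0],[0,-3.24,1.75,0,0,0,0],[0,-3.24,1.75,0,0,0,0],[0,-3.24,1.75,0,0,0,0],[0,-3.24,1.75,0,0,0,0],[0,-3.24,1.75,0,0,0,0],[0,-3.24,1.75,0,0,0,0],[0,-3.24,1.75,0,0,0,0]]'
python3 -m handwheel '[[0,-3.24,1.75,0,0,0,0],[0,-3.24,1.75,0,0,0,0],[0,-3.24,1.75,0,0,0,0],[0,-3.24,1.75,0,0,0,0],[0,-3.24,1.75,0,0,0,0],[0,-3.24,1.75,0,0,0,0],[0,-3.24,1.75,0,0,0,0],[0,-3.24,1.75,0,0,0,0],[0,-3.24,1.75,0,0,0,0],[0,-3.24,1.75,0,0,0,0],[0,-3.24,1.75,0,0,0,0],[0,0,0,0,0,0,0]]'
```

```text
time: 2.55
tool_pos: [155.3, 579.6, 248.7]
tcp_rot: [180.0, 0.0, 85.4]
ft_force: [-0.2, 0.8, -0.3]
finger_gap: 42.7
grip_force: 0.0
time: 3.55
tool_pos: [336.1, 174.6, 248.9]
tcp_rot: [179.9, -0.0, 85.7]
ft_force: [0.9, -0.3, 0.1]
finger_gap: 42.9
grip_force: 0.0
time: 4.55
tool_pos: [502.0, -198.9, 247.2]
tcp_rot: [-179.9, 0.1, 85.5]
ft_force: [0.9, -0.4, 0.9]
finger_gap: 42.9
grip_force: 0.0
```

```bash
python3 -m handwheel '[[0,-2.64,1.7,0,0,0,0],[0,0,0,1.2,0,0,0],[0,0,0,1.2,0,0,0],[0,0,0,1.2,0,0,0],[0,0,0,1.2,0,0,0],[0,0,0,1.2,0,0,0],[0,0,0,1.2,0,0,0],[0,0,0,1.2,0,0,0],[0,0,0,0.8,0,0,0],[0,0,0,0.4,0,0,0],[0,0,0,0,0,0,0],[0,0,0,0,0,0,0]]' 25
python3 - <<'E'
from h import *
t=snapshot("top");s=snapshot("side")
u,v=map(int,proj(s,sense()["tool_pos"]));w,x=map(int,proj(t,sense()["tool_pos"]))
f=lambda p,u,v:cv2.resize(p["image"][v-40:v+50,u-45:u+45],(400,400),interpolation=cv2.INTER_CUBIC)
cv2.imwrite("pics/c3.png",np.hstack([f(s,u,v),f(t,w,x)])[:,:,::-1]); print(sense()["tool_pos"],sense()["ft_force"])
E
```

```text
time: 5.55
tool_pos: [516.2, -221.2, 152.8]
tcp_rot: [180.0, 0.0, 85.7]
ft_force: [1.1, -0.1, 0.2]
finger_gap: 43.0
grip_force: 0.0
[ 516.62409186 -221.46656083  153.49943659] [-0.43185936  0.55952083 -0.15566611]
```

View pics/c3.png

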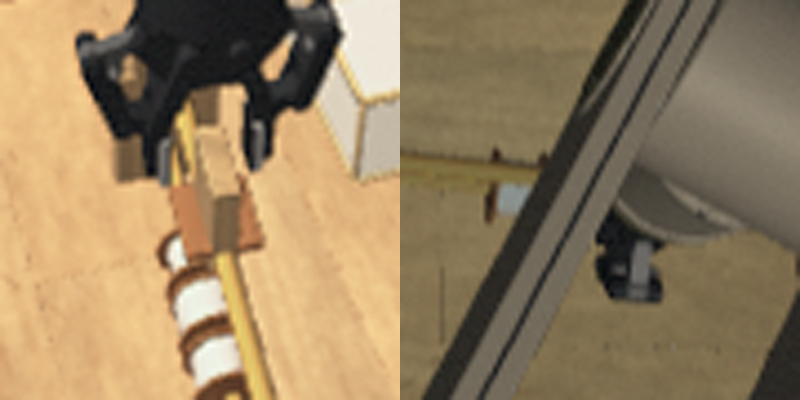

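The side view shows both fingers straddling the block, at crop (165,170) and (258,155), slightly to the +y side. I'll shift 5 mm toward -y, lower 3.5 mm and close.

```bash
python3 -m handwheel '[[0,-0.5,0,0.35,0,0,0],[0,0,0,0,0,0,0],[-1,0,0,0,0,0,0],[-1,0,0,0,0,0,0],[-1,0,0,0,0,0,0],[-1,0,0,0,0,0,0],[-1,0,0,0,0,0,0],[-1,0,0,0,0,0,0],[-1,0,0,0,0,0,0],[-1,0,0,0,0,0,0],[-1,0,0,0,0,0,0],[-1,0,0,0,0,0,0]]' 25
python3 - <<'E'
from h import *
for i in range(3): 
  snapshot("top"); s=sense(); print(np.round(s["tool_pos"],1),np.round(s["ft_force"],1),s["grip_force"])
E
```

```text
time: 6.65
tool_pos: [515.7, -226.1, 149.0]
tcp_rot: [-180.0, -0.0, 85.7]
ft_force: [0.8, -0.6, -2.0]
finger_gap: 15.5
grip_force: 25.2
[ 515.6 -226.1  149. ] [ 2.3  0.1 -1.9] 25.188045501708984
[ 515.6 -226.1  149. ] [ 0.8 -0.7 -2.4] 25.210052132606506
[ 515.7 -226.1  149. ] [ 0.2 -0.2 -2. ] 25.209853649139404
```

```bash
python3 -m handwheel '[[-1,0,0,-0.3,0,0,0],[-1,0,0,-0.6,0,0,0],[-1,0,0,-0.9,0,0,0],[-1,0,0,-1,0,0,0],[-1,0,0,-1,0,0,0],[-1,0,0,-1,0,0,0],[-1,0,0,-1,0,0,0],[-1,0,0,-1,0,0,0],[-1,0,0,-1,0,0,0],[-1,0,0,-0.9,0,0,0],[-1,0,0,-0.5,0,0,0],[-1,0,0,0,0,0,0]]' 25
python3 - <<'E'
from h import *
for i in range(3): 
  snapshot("top"); s=sense(); print(np.round(s["tool_pos"],1),np.round(s["ft_force"],1),np.round(s["wrist_torque"],2))
E
```

```text
time: 7.8
tool_pos: [516.4, -226.5, 243.0]
tcp_rot: [179.9, 0.1, 85.7]
ft_force: [-0.3, -0.7, -3.8]
finger_gap: 15.1
grip_force: 24.9
[ 516.1 -226.3  241.9] [-0.7 -0.4 -4.7] [ 0.    0.   -0.04]
[ 515.7 -226.1  241. ] [ 0.5  0.6 -5.3] [-0.   -0.02  0.03]
[ 515.5 -226.   240.5] [ 0.4  0.4 -4.6] [-0.01  0.   -0.  ]
```

```bash
python3 -m handwheel '[[-1,0,-0.7,0,0,0,0],[-1,0,-2,0,0,0,0],[-1,0,-3,0,0,0,0],[-1,0,-3,0,0,0,0],[-1,0,-2,0,0,0,0],[-1,0,-1,0,0,0,0],[-1,0.7,0,0,0,0,0],[-1,1.4,0,0,0,0,0],[-1,2.2,0,0,0,0,0],[-1,2.8,0,0,0,0,0],[-1,2.8,0,0,0,0,0],[-1,2.8,0,0,0,0,0]]' 25
python3 -m handwheel '[[-1,2.8,0,0,0,0,0],[-1,2.8,0,0,0,0,0],[-1,2.8,0,0,0,0,0],[-1,2.8,0,0,0,0,0],[-1,2.8,0,0,0,0,0],[-1,2.8,0,0,0,0,0],[-1,2.8,0,0,0,0,0],[-1,2.8,0,0,0,0,0],[-1,2.8,0,0,0,0,0],[-1,2.8,0,0,0,0,0],[-1,2.6,0,0,0,0,0],[-1,1.6,0,0,0,0,0]]'
python3 -m handwheel '[[-1,0.8,0,0,0,0,0],[-1,0.4,0,0,0,0,0],[-1,0,0,0,0,0,0],[-1,0,0,0,0,0,0],[-1,0,0,0,0,0,0],[-1,0,0,0,0,0,0]]'
python3 - <<'E'
from h import *
t=snapshot("top");s=snapshot("side")
cv2.imwrite("pics/c4.png",np.vstack([cv2.resize(t["image"][160:300,90:250],(640,560),interpolation=cv2.INTER_CUBIC)])[:,:,::-1])
cv2.imwrite("pics/c5.png",cv2.resize(s["image"][80:230,170:310],(560,600),interpolation=cv2.INTER_CUBIC)[:,:,::-1])
for n,p in(("t",t),("s",s)):
  for q in["rack_grip","rack_rod","stand","post_left","post_right"]: print(n,q,[(np.round(d["location"],1).tolist(),round(d["conf"],2)) for d in place_of(p,q)[:2]])
print({k:np.round(v,1) for k,v in sense().items()})
E
```

```text
time: 8.95
tool_pos: [408.2, -89.3, 240.6]
tcp_rot: [-180.0, -0.0, 85.7]
ft_force: [1.2, -0.4, -5.0]
finger_gap: 15.8
grip_force: 25.0
time: 9.95
tool_pos: [431.8, 233.2, 240.5]
tcp_rot: [-179.9, -0.0, 85.8]
ft_force: [-0.1, -0.7, -4.0]
finger_gap: 15.2
grip_force: 25.0
time: 10.45
tool_pos: [433.6, 241.4, 241.2]
tcp_rot: [180.0, 0.0, 85.7]
ft_force: [-0.3, 0.1, -5.4]
finger_gap: 15.5
grip_force: 25.0
t rack_grip [([432.0, 245.6, 245.9], 0.73), ([527.1, 239.4, -0.4], 0.47)]
t rack_rod [([436.2, 239.5, 213.5], 0.97), ([719.1, -183.5, -3.1], 0.66)]
t stand [([529.4, 240.9, -1.5], 0.79)]
t post_left []
t post_right [([521.6, 148.4, -0.7], 0.52)]
s rack_grip [([434.8, 241.2, 248.6], 0.8)]
s rack_rod []
s stand [([528.6, 239.0, 3.3], 0.84)]
s post_left [([432.7, 241.5, 88.6], 0.55)]
s post_right []
{'time': np.float64(11.0), 'joint_pos': array([ 23.3,  -9.1, 100. ,  -0. ,  89.1,  27.6]), 'qd': array([ 0. ,  0.1,  0. , -0.1, -0. ,  0.1]), 'joint_efforts': array([ -0. , -44.2, -52.8,  -0. ,   0. ,  -0. ]), 'tool_pos': array([433.4, 242.3, 241.1]), 'tcp_rot': array([180. ,   0. ,  85.7]), 'ft_force': array([ 0.9, -0.2, -4.2]), 'wrist_torque': array([-0., -0., -0.]), 'grip_force': np.float64(25.0), 'finger_gap': np.float64(15.6)}
```

View pics/c4.png

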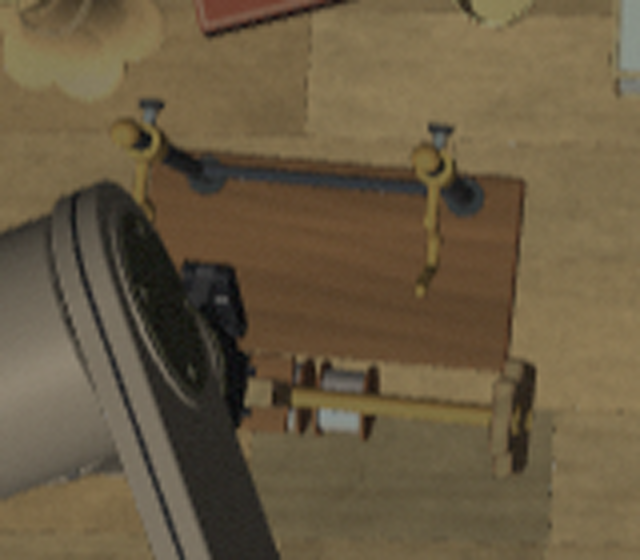

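View pics/c5.png

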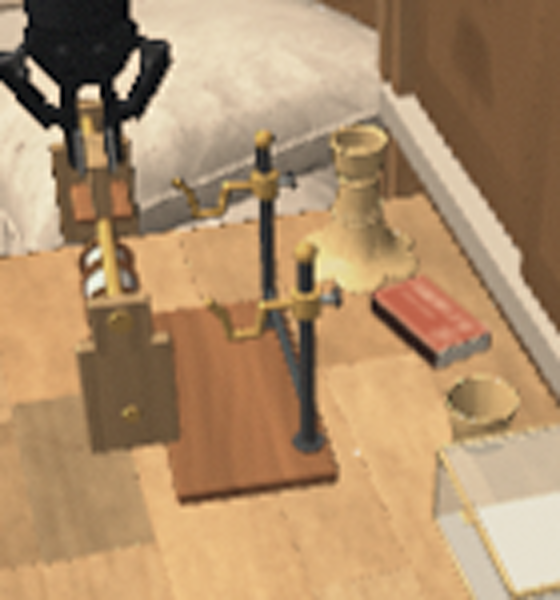

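Top crop: the rack is in front of the stand, with its rod from (295,395) to (492,415) parallel to the post bar. The right hook tip is at (420,290). Side crop: the rack hangs level, and the hook throats at (205,213) and (240,333) are empty. I'll move in over the tips.

```bash
python3 -m handwheel '[[-1,0.35,0.4,0,0,0,0],[-1,0,0.8,0,0,0,0],[-1,0,1.2,0,0,0,0],[-1,0,1.2,0,0,0,0],[-1,0,1.2,0,0,0,0],[-1,0,1.2,0,0,0,0],[-1,0,1.2,0,0,0,0],[-1,0,1.1,0,0,0,0],[-1,0,0.7,0,0,0,0],[-1,0,0.35,0,0,0,0],[-1,0,0,0,0,0,0],[-1,0,0,0,0,0,0]]'
python3 - <<'E'
from h import *
t=snapshot("top");s=snapshot("side")
a=cv2.resize(t["image"][175:255,170:250],(400,400),interpolation=cv2.INTER_CUBIC)
b=cv2.resize(s["image"][90:190,190:290],(400,400),interpolation=cv2.INTER_CUBIC)
cv2.imwrite("pics/c6.png",np.hstack([a,b])[:,:,::-1])
for n,p in(("t",t),("s",s)):
  for q in["rack","rack_grip","rack_rod","stand"]: print(n,q,[(np.round(d["location"],1).tolist(),round(d["conf"],2)) for d in place_of(p,q)[:2]])
S=sense();print({k:np.round(S[k],1) for k in("time","tool_pos","tcp_rot","ft_force")})
print("tip R from first crop",ray(t,(110+341.5/4-.5,175+232.5/4-.5),178))
E
```

```text
time: 12.05
tool_pos: [526.8, 238.8, 240.9]
tcp_rot: [-180.0, 0.0, 85.7]
ft_force: [-0.3, -0.3, -4.4]
finger_gap: 15.7
grip_force: 25.0
t rack [([525.5, 235.4, 96.6], 0.75)]
t rack_grip [([524.4, 243.5, 245.5], 0.77)]
t rack_rod [([526.4, 236.1, 212.6], 0.83)]
t stand [([531.3, 241.7, 1.6], 0.69)]
s rack [([525.9, 242.0, 91.1], 0.79)]
s rack_grip [([527.3, 238.0, 250.4], 0.63)]
s rack_rod [([525.0, 237.6, 213.6], 0.69)]
s stand [([526.0, 241.9, 2.4], 0.85)]
{'time': np.float64(12.6), 'tool_pos': array([526.8, 238.9, 241.2]), 'tcp_rot': array([180. ,  -0. ,  85.7]), 'ft_force': array([-0. , -0.1, -4.4])}
tip R from first crop [493.49689586 149.02773883 178.        ]
```

View pics/c6.png

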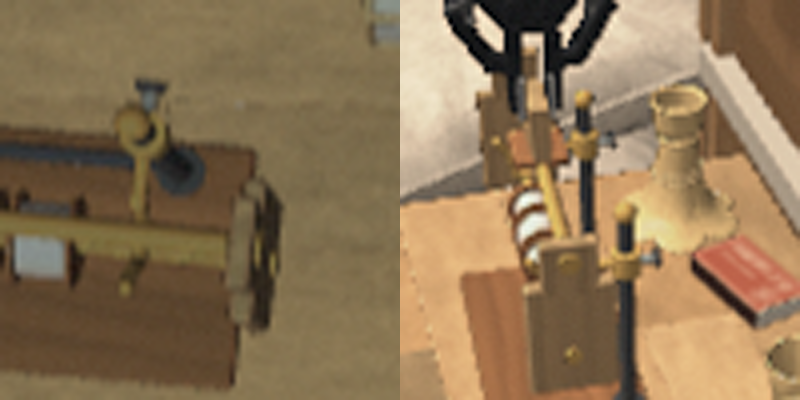

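Top crop: the rod passes between the right hook tip (125,290) and its post ball (133,122), over the throat. Stand minus rack averages about +2 mm in x, so I'll add 1.5 mm and descend.

```bash
python3 -m handwheel '[[-1,0.05,0.15,0,0,0,0],[-1,0,0,0.4,0,0,0],[-1,0,0,0.4,0,0,0],[-1,0,0,0.4,0,0,0],[-1,0,0,0.4,0,0,0],[-1,0,0,0.4,0,0,0],[-1,0,0,0.4,0,0,0],[-1,0,0,0.4,0,0,0],[-1,0,0,0,0,0,0]]'
python3 -m handwheel '[[-1,0,0,0.3,0,0,0],[-1,0,0,0.3,0,0,0],[-1,0,0,0.3,0,0,0],[-1,0,0,0.3,0,0,0],[-1,0,0,0.2,0,0,0],[-1,0,0,0.1,0,0,0],[-1,0,0,0,0,0,0],[-1,0,0,0,0,0,0]]'
cat > f.py <<'E'
from h import *
P=[];F=[];T=[]
for i in range(4):
    snapshot("top"); s=sense(); P.append(s["tool_pos"]);F.append(s["ft_force"]);T.append(s["wrist_torque"])
print(round(s["time"],2),np.round(np.mean(P,0),2),np.round(np.mean(F,0),2),np.round(np.mean(T,0),3),np.round(s["grip_force"],1))
E
python3 f.py
```

```text
time: 13.3
tool_pos: [527.9, 239.0, 211.8]
tcp_rot: [-179.9, 0.0, 85.7]
ft_force: [-0.6, -0.1, -4.9]
finger_gap: 15.6
grip_force: 25.0
time: 13.97
tool_pos: [528.4, 239.2, 198.1]
tcp_rot: [-180.0, 0.0, 85.7]
ft_force: [-0.4, 0.0, -3.8]
finger_gap: 15.4
grip_force: 25.0
14.17 [528.58 239.25 198.33] [ 0.05 -0.43 -4.07] [-0.017 -0.021  0.017] 25.0
```

```bash
for i in 1 ; do python3 -m handwheel '[[-1,0,0,0.1,0,0,0],[-1,0,0,0.1,0,0,0],[-1,0,0,0.1,0,0,0],[-1,0,0,0.1,0,0,0],[-1,0,0,0,0,0,0]]' | grep -E "pos|ft"; done
python3 f.py
python3 -m handwheel '[[-1,0,0,0.1,0,0,0],[-1,0,0,0.1,0,0,0],[-1,0,0,0.1,0,0,0],[-1,0,0,0,0,0,0]]' | grep -E "pos|ft"
python3 f.py
```

```text
tool_pos: [528.3, 239.1, 193.7]
ft_force: [0.3, -0.2, -4.4]
14.78 [528.39 239.17 193.99] [ 0.09  0.15 -5.1 ] [ 0.022 -0.008  0.021] 25.0
tool_pos: [528.3, 239.1, 190.7]
ft_force: [-0.7, 0.3, -3.9]
15.32 [528.39 239.19 191.  ] [ 0.24 -0.21 -4.55] [ 0.005 -0.008 -0.006] 25.0
```

```bash
python3 -m handwheel '[[-1,0,0,0.1,0,0,0],[-1,0,0,0.1,0,0,0],[-1,0,0,0,0,0,0]]' | grep -E "pos|ft"
python3 f.py
python3 -m handwheel '[[-1,0,0,0.1,0,0,0],[-1,0,0,0.1,0,0,0],[-1,0,0,0,0,0,0]]' | grep -E "pos|ft"
python3 f.py
python3 -m handwheel '[[-1,0,0,0.1,0,0,0],[-1,0,0,0.1,0,0,0],[-1,0,0,0,0,0,0]]' | grep -E "pos|ft"
python3 f.py
```

```text
tool_pos: [528.3, 239.2, 188.8]
ft_force: [-0.5, -0.2, -4.7]
15.77 [528.38 239.18 188.99] [ 0.63  0.01 -4.76] [ 0.007 -0.019  0.019] 25.0
tool_pos: [528.3, 239.1, 186.8]
ft_force: [0.2, 0.9, -4.7]
16.22 [528.37 239.18 186.98] [ 0.12  0.06 -4.86] [-0.016  0.003 -0.004] 25.0
tool_pos: [528.3, 239.1, 184.8]
ft_force: [0.2, -0.5, -5.2]
16.67 [528.38 239.19 184.99] [-0.1   0.03 -4.84] [-0.004  0.007  0.013] 25.0
```

```bash
python3 -m handwheel '[[-1,0,0,0.1,0,0,0],[-1,0,0,0,0,0,0],[-1,0,0,0,0,0,0]]' >/dev/null
python3 f.py
python3 -m handwheel '[[-1,0,0,0.1,0,0,0],[-1,0,0,0,0,0,0],[-1,0,0,0,0,0,0]]' >/dev/null
python3 f.py
python3 -m handwheel '[[-1,0,0,0.1,0,0,0],[-1,0,0,0,0,0,0],[-1,0,0,0,0,0,0]]' >/dev/null
python3 f.py
```

```text
17.12 [528.43 239.21 184.09] [-0.08 -0.02 -4.87] [-0.008 -0.011 -0.008] 25.0
17.57 [528.43 239.19 183.08] [-0.4   0.11 -4.46] [-0.003 -0.012 -0.005] 25.0
18.02 [528.42 239.2  182.07] [-0.38 -0.3  -4.29] [-0.    -0.008  0.003] 25.0
```

```bash
python3 -m handwheel '[[-1,0,0,0.1,0,0,0],[-1,0,0,0,0,0,0],[-1,0,0,0,0,0,0]]' >/dev/null
python3 f.py
python3 -m handwheel '[[-1,0,0,0.1,0,0,0],[-1,0,0,0,0,0,0],[-1,0,0,0,0,0,0]]' >/dev/null
python3 f.py
python3 -m handwheel '[[-1,0,0,0.1,0,0,0],[-1,0,0,0,0,0,0],[-1,0,0,0,0,0,0]]' >/dev/null
python3 f.py
```

```text
18.47 [528.42 239.21 181.07] [ 0.21  0.18 -4.24] [ 0.007 -0.     0.003] 25.0
18.92 [528.44 239.2  180.08] [ 0.34  0.04 -4.71] [ 0.03  -0.025  0.036] 25.0
19.37 [528.42 239.19 179.07] [-0.06  0.04 -4.28] [-0.009 -0.009  0.009] 25.0
```

```bash
python3 -m handwheel '[[-1,0,0,0.1,0,0,0],[-1,0,0,0,0,0,0],[-1,0,0,0,0,0,0]]' >/dev/null
python3 f.py
python3 -m handwheel '[[-1,0,0,0.1,0,0,0],[-1,0,0,0,0,0,0],[-1,0,0,0,0,0,0]]' >/dev/null
python3 f.py
```

```text
19.82 [528.44 239.2  178.1 ] [-0.22  0.23 -4.03] [ 0.018 -0.001 -0.004] 25.0
20.27 [528.6  239.23 177.37] [-0.24 -1.06 -2.01] [0.084 0.04  0.01 ] 25.3
```

```bash
python3 -m handwheel '[[-1,0,0,0.05,0,0,0],[-1,0,0,0,0,0,0],[-1,0,0,0,0,0,0]]' >/dev/null
python3 f.py
python3 -m handwheel '[[-1,0,0,0.05,0,0,0],[-1,0,0,0,0,0,0],[-1,0,0,0,0,0,0]]' >/dev/null
python3 f.py
```

```text
20.72 [528.62 239.16 176.84] [-0.25 -1.98  0.18] [-0.077 -0.005  0.057] 25.6
21.17 [528.72 239.18 176.68] [-1.37 -3.44  5.39] [-0.293  0.275  0.042] 26.3
```

```bash
python3 -m handwheel '[[-1,0,0,0.02,0,0,0],[-1,0,0,0,0,0,0],[-1,0,0,0,0,0,0]]' >/dev/null
python3 f.py
python3 - <<'E'
from h import *
t=snapshot("top");s=snapshot("side")
b=cv2.resize(s["image"][95:195,190:290],(600,600),interpolation=cv2.INTER_CUBIC)
cv2.imwrite("pics/c7.png",b[:,:,::-1])
E
```

```text
21.62 [528.74 239.17 176.65] [-1.97 -3.55  6.12] [-0.357  0.381 -0.001] 26.5
```

View pics/c7.png

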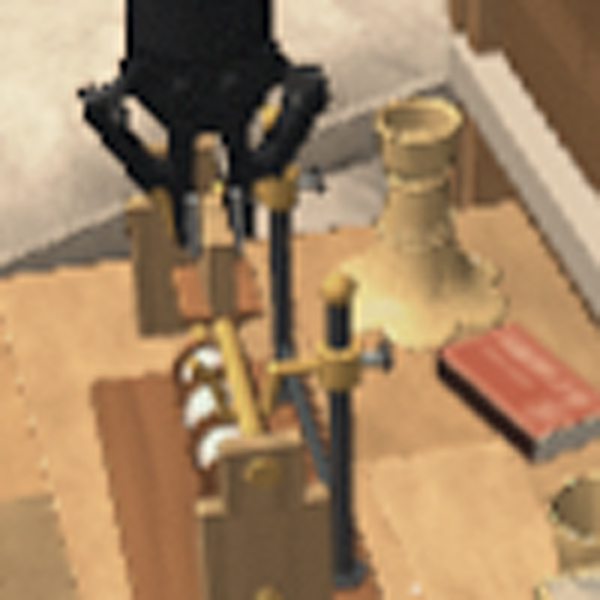

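The side crop shows the rod between the right hook's tip (205,330) and its back wall (275,370), mid-throat, with the rack level. I'll keep pressing in small steps.

```bash
python3 -m handwheel '[[-1,0,0,0.03,0,0,0],[-1,0,0,0,0,0,0],[-1,0,0,0,0,0,0],[-1,0,0,0,0,0,0]]' >/dev/null
python3 f.py
python3 -m handwheel '[[-1,0,0,0.02,0,0,0],[-1,0,0,0,0,0,0],[-1,0,0,0,0,0,0],[-1,0,0,0,0,0,0]]' >/dev/null
python3 f.py
```

```text
22.25 [528.77 239.17 176.6 ] [-2.63 -3.75  7.59] [-0.385  0.517  0.044] 26.7
22.78 [528.81 239.16 176.58] [-2.85 -4.27  9.17] [-0.429  0.594  0.021] 26.8
```

```bash
python3 -m handwheel '[[-1,-0.03,-0.03,0.03,0,0,0],[-1,0,0,0,0,0,0],[-1,0,0,0,0,0,0],[-1,0,0,0,0,0,0]]' >/dev/null
python3 f.py
python3 -m handwheel '[[-1,-0.03,-0.03,0.02,0,0,0],[-1,0,0,0,0,0,0],[-1,0,0,0,0,0,0],[-1,0,0,0,0,0,0]]' >/dev/null
python3 f.py
```

```text
23.32 [528.74 239.15 176.57] [-2.76 -2.89  9.43] [-0.305  0.493  0.041] 26.9
23.85 [528.66 239.12 176.57] [-1.59 -1.95  9.09] [-0.127  0.319  0.015] 26.9
```

```bash
python3 -m handwheel '[[-1,-0.03,-0.03,0.05,0,0,0],[-1,0,0,0,0,0,0],[-1,0,0,0,0,0,0],[-1,0,0,0,0,0,0]]' >/dev/null
python3 f.py
python3 -m handwheel '[[-1,-0.01,-0.02,0.04,0,0,0],[-1,0,0,0,0,0,0],[-1,0,0,0,0,0,0],[-1,0,0,0,0,0,0]]' >/dev/null
python3 f.py
```

```text
24.38 [528.62 239.1  176.52] [-1.61 -1.76 11.38] [-0.048  0.306  0.004] 27.1
24.92 [528.63 239.11 176.51] [-1.36 -1.2  12.68] [-0.053  0.334  0.019] 27.3
```

```bash
python3 -m handwheel '[[-1,-0.01,-0.02,0.04,0,0,0],[-1,0,0,0,0,0,0],[-1,0,0,0,0,0,0],[-1,0,0,0,0,0,0],[-1,0,0,0,0,0,0],[-1,0,0,0,0,0,0]]' >/dev/null
python3 f.py
```

```text
25.62 [528.61 239.09 176.47] [-2.01 -1.86 14.15] [-0.033  0.359  0.022] 27.5
```

Both hooks bear: the press reads 14 N, and the moment gives about 11 N on the left and 7 N on the right. I'll ease most of the press, then open.

```bash
python3 -m handwheel '[[-1,0,0,-0.08,0,0,0],[-1,0,0,-0.08,0,0,0],[-1,0,0,-0.08,0,0,0],[-1,0,0,0,0,0,0],[-1,0,0,0,0,0,0]]' >/dev/null
python3 f.py
```

```text
26.23 [527.76 238.71 176.65] [2.74 1.95 5.41] [ 0.489 -0.646 -0.013] 26.3
```

```bash
python3 -m handwheel '[[-1,0.05,0.06,-0.06,0,0,0],[-1,0,0,0,0,0,0],[-1,0,0,0,0,0,0],[-1,0,0,0,0,0,0]]' >/dev/null
python3 f.py
```

```text
26.77 [527.82 238.75 176.68] [2.7  0.83 4.45] [ 0.362 -0.579 -0.048] 26.2
```

```bash
python3 -m handwheel '[[-1,0.03,0.08,-0.06,0,0,0],[-1,0,0,0,0,0,0],[-1,0,0,0,0,0,0],[-1,0,0,0,0,0,0]]' >/dev/null
python3 f.py
python3 -m handwheel '[[-0.8,0,0,0,0,0,0],[-0.6,0,0,0,0,0,0],[-0.45,0,0,0,0,0,0],[-0.3,0,0,0,0,0,0],[-0.2,0,0,0,0,0,0],[-0.1,0,0,0,0,0,0],[0,0,0,0,0,0,0],[0,0,0,0,0,0,0],[0,0,0,0,0,0,0]]'
python3 f.py
```

```text
27.3 [528.08 238.77 176.77] [-0.25 -0.54  2.03] [ 0.245 -0.002 -0.041] 25.8
time: 28.05
tool_pos: [528.5, 238.9, 177.2]
tcp_rot: [180.0, 0.0, 85.7]
ft_force: [-0.4, 0.2, 0.3]
finger_gap: 42.5
grip_force: 0.0
28.25 [528.51 238.91 177.2 ] [ 0.01 -0.27  0.07] [ 0.008 -0.003 -0.005] 0.0
```

Released, with zero force on the tool. I'll retract straight up, then check.

```bash
python3 -m handwheel '[[0,0,0,-0.3,0,0,0],[0,0,0,-0.6,0,0,0],[0,0,0,-1,0,0,0],[0,0,0,-1,0,0,0],[0,0,0,-1,0,0,0],[0,0,0,-1.2,0,0,0],[0,0,0,-1.5,0,0,0],[0,0,0,-1.5,0,0,0],[0,0,0,-1.5,0,0,0],[0,0,0,-1.5,0,0,0],[0,0,0,-1,0,0,0],[0,0,0,0,0,0,0]]'
python3 -m handwheel '[[0,0,-1,0,0,0,0],[0,0,-2,0,0,0,0],[0,0,-2.5,0,0,0,0],[0,0,-2.5,0,0,0,0],[0,0,-2.5,0,0,0,0],[0,0,-2,0,0,0,0],[0,0,-1,0,0,0,0],[0,0,0,0,0,0,0],[0,0,0,0,0,0,0],[0,0,0,0,0,0,0],[0,0,0,0,0,0,0],[0,0,0,0,0,0,0]]' | head -2
python3 - <<'E'
from h import *
t=snapshot("top");s=snapshot("side")
a=cv2.resize(t["image"][165:255,100:240],(700,450)[:2],interpolation=cv2.INTER_CUBIC)[:, :450*700//450]
b=cv2.resize(s["image"][90:200,190:290],(409,450),interpolation=cv2.INTER_CUBIC)
a=cv2.resize(a,(390,251)); a=np.vstack([a,np.zeros((199,390,3),np.uint8)])
cv2.imwrite("pics/c8.png",np.hstack([a,b])[:,:,::-1])
for n,p in(("t",t),("s",s)):
  for q in["rack","rack_grip","rack_rod","stand","brass_cup0","counter_bell","matchbox"]: print(n,q,[(np.round(d["location"],1).tolist(),round(d["conf"],2)) for d in place_of(p,q)[:1]])
E
```

```text
time: 29.25
tool_pos: [529.7, 239.3, 302.2]
tcp_rot: [179.7, -0.1, 85.7]
ft_force: [0.6, -0.8, 0.0]
finger_gap: 42.7
grip_force: 0.0
time: 30.25
tool_pos: [394.5, 248.7, 297.8]
t rack [([528.5, 237.2, 32.0], 0.57)]
t rack_grip [([526.1, 242.5, 182.5], 0.77)]
t rack_rod [([529.5, 235.7, 153.3], 0.77)]
t stand [([523.6, 237.8, 1.2], 0.7)]
t brass_cup0 [([722.3, 130.2, 0.4], 0.63)]
t counter_bell [([720.0, -184.9, -3.2], 0.67)]
t matchbox [([729.1, 292.3, 4.4], 0.66)]
s rack [([528.9, 240.7, 24.7], 0.88)]
s rack_grip [([530.6, 239.2, 182.3], 0.72)]
s rack_rod [([530.6, 237.9, 149.2], 0.9)]
s stand [([526.9, 239.7, 1.0], 0.94)]
s brass_cup0 [([717.5, 130.0, -1.5], 0.65)]
s counter_bell [([717.8, -181.3, -0.3], 0.61)]
s matchbox [([731.4, 293.2, 0.7], 0.96)]
```

View pics/c8.png

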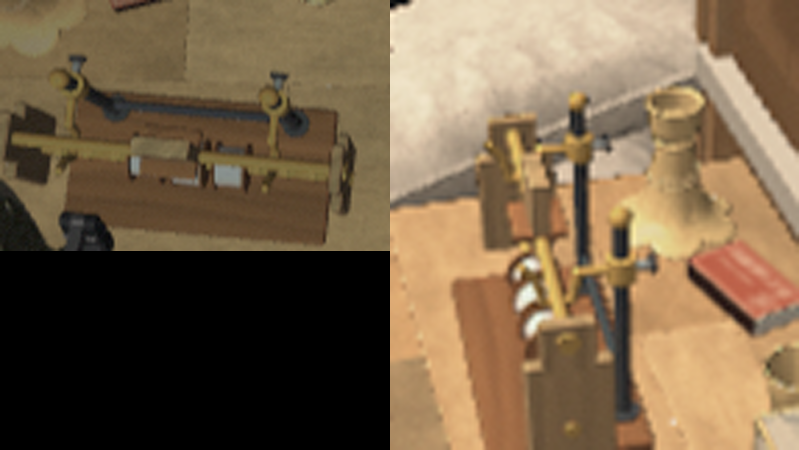

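The rod hangs in both throats: the tips show in front of it at top crop (63,160) and (268,185), and the rack is centred. The bystanders haven't moved. I'll let any swing settle, confirm it is still, and hand in.

```bash
I='x'; for k in 1 2 3; do python3 -m handwheel '[[0,0,0,0,0,0,0],[0,0,0,0,0,0,0],[0,0,0,0,0,0,0],[0,0,0,0,0,0,0],[0,0,0,0,0,0,0],[0,0,0,0,0,0,0],[0,0,0,0,0,0,0],[0,0,0,0,0,0,0],[0,0,0,0,0,0,0],[0,0,0,0,0,0,0],[0,0,0,0,0,0,0],[0,0,0,0,0,0,0]]' | head -1; done
python3 - <<'E'
from h import *
p=[snapshot("side")["image"][90:200,190:290].astype(int) for i in range(8)]
print([int(np.abs(x-p[0]).max()) for x in p],[round(float(np.abs(x-p[0]).mean()),2) for x in p])
print(hand_in())
E
```

```text
time: 32.05
time: 33.05
time: 34.05
[0, 7, 7, 6, 7, 6, 7, 7] [0.0, 0.98, 0.98, 0.97, 0.99, 0.97, 0.98, 0.98]
the job is handed in; nothing more can be done
None
```

The rack hangs still and centred in both hooks after a press of about 14 N (about 11 N on the left hook and 7 N on the right); the cup, bell and matchbox did not move, and the job was handed in at about 34 s.

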